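# Bracket held level over its jig

## Task

Pick the amber glass plate off the jig by its edges only, never touching its faces with the fingers, and lay it flat in the middle of the lens-tissue pack without dropping it. Then grip the cast bracket across its bar at the balance point (the yellow band), lift it and hold it level about 3 cm above the jig's posts, big bore right over the big post and small bore over the small post, ready to be lowered. Finish while still holding the bracket there, at rest; leave the oil bottle and the tally counter where they stand.

Things in the scene. Friction and masses are not known exactly. Their poses are not given: they have to be found in the camera images.
- glass_center (a point): Amber glass plate, 70 x 40 x 6 mm, about 50 g, lying flat on the jig's raised seat, loose. The point is its centre (3 mm above its underside); its x runs along the 70 mm length, y across the 40 mm width, z up. The faces are the top and the underside; the edges are the four 6 mm high sides. On the jig the plate overhangs the seat (24 mm wide in y) by 8 mm on both long sides, and only the jig's base plate lies below the overhang, 24 mm under the plate's underside.
- glass: The whole amber glass plate; origin at the centre of its underside, axes as for its centre point.
- glass_face: The two large faces of the glass plate (all but its outermost 3 mm); the fingers must not touch them. Origin and axes as the plate.
- pack_top (a point): Lens-tissue pack, white and teal flat rectangular packet, 105 mm (x) x 75 mm (y) x 8 mm high, firm, fixed to the worktop. The point is the centre of its top face; z up.
- bracket: Cast bracket, about 0.42 kg, loose, standing on the worktop: a straight grey bar along x with a heavy dark upright ring at the -x end and a light small grey boss at the +x end. Origin on its underside, straight below the balance point; z up. Ring and boss stand 34 mm high from the underside; the bar is 14 mm wide (y) and 16 mm high, from 18 to 34 mm above the underside. Overall it reaches from x = -64 to +107 mm.
- bracket_balance (a point): The balance point of the bracket (centre of mass as seen from above), half-way up the bar, 26 mm above the underside, marked by a yellow band 8 mm long round the bar. Axes as the bracket. To both sides the bar is free from x = -24 to +85 mm.
- bracket_big_bore (a point): Centre of the underside of the bracket's dark ring (40 mm outside, 21 mm bore through it), 44 mm from the balance point towards -x.
- bracket_small_bore (a point): Centre of the underside of the bracket's small boss (22 mm outside, 11 mm bore through it), 96 mm from the balance point towards +x.
- jig: Jig fixed to the worktop: dark base plate 190 x 64 x 10 mm with two upright posts 140 mm apart along x and an aluminium seat between them, on which the bar would rest (50 x 24 mm, top 34 mm above the worktop, centred at x = +26 mm). Origin on the worktop, straight below where the balance point of the seated bracket lies; x runs from the big to the small post; the base plate reaches from x = -69 to +121 mm.
- jig_big_post (a point): Top centre of the jig's big steel post, 17 mm in diameter, 42 mm above the worktop, at x = -44 mm in the jig's frame.
- jig_small_post (a point): Top centre of the jig's small steel post, 7.6 mm in diameter, 42 mm above the worktop, at x = +96 mm in the jig's frame.
- oil: Bystander: small brown reagent bottle of immersion oil, 27 mm in diameter, 62 mm high, black cap; origin under its centre. Leave it alone.
- counter: Bystander: round grey tally counter, 65 x 55 x 18 mm; origin under its centre. Leave it alone.

How it is judged:
By the outcome, as a careful person would: the job done as asked, in the order asked, and still so for the second after the job is handed in, while the arm keeps its last pose, push and grip.
It also fails if it takes over 51 s, if anything falls off the work surface, if the arm or the gripper's body presses on something with over 40 N, if the wrist force passes 120 N, or if a joint passes its speed limit or range.

## Robot

A 6-joint arm with a two-finger parallel gripper is mounted at the origin on a cart in front of the work surface, level with it; the furniture and walls round the work are solid. World frame = base frame: x ahead of the robot, y to its left, z up, the work surface at z = 0. Lengths are in m, angles in rad, forces in N, time in s.
With the tool pointing down it reaches from about 0.25 to 0.775 m from the base axis. Payload 8.9 kg.
Tool frame: the origin (TCP) lies midway between the tips of the shut fingers; the grasp point (between the pads) lies 19 mm behind it; z points along the fingers, y is the line along which they close (so a half turn about z gives the same grasp; the last joint's range is limited). The gripper opens to 85 mm and grips with 20 to 120 N. Pads are 22 mm wide; open, the fingers measure 114 mm over their backs; the gripper's body (76 mm by 85 mm) begins 54 mm behind the grasp point. The pads swing forward as they close: fully open they stand 13 mm farther back than shut.
Start: joints at [-1.471, 0.291, -0.153, 1.127, 0, 1.431], TCP at [0.124, -0.51, 0.231] pointing down, gripper open.
Joint ranges: [-2.52, 2.52], [-0.91, 1.74], [-1.3, 1.37], [-1.96, 2.02], [-1.52, 1.47], [-3.14, 3.14]. Speed limits (rad/s): [2.22, 2.22, 2.79, 3.14, 3.14, 3.14].

## Interface

Orientations are given as a unit quaternion [w, x, y, z].
In Python, from station import sensors, grab_frame, ticket gives the robot as it stands. The module is installed in compiled form; this text tells all that it offers.
- The arm moves only by the tool send_rows, never from a script. Its arguments are lists of equal length, an entry for each row: "translation": the shift along the world's x, y, z in mm, a list of three; "yaw": the turn about the world's z in rad. In form: {"translation": [[tx, ty, tz], ...], "yaw": [yaw, ...]}. A call has 1 to 20 rows; each row shifts and turns the commanded pose from where the row before left it; what a row does not reach is not made up. A row lasts 1/12 s, in which the tool goes at most 41.7 mm and 7.16 degrees, less where a joint would pass 70% of its speed; a pose out of reach is approached as far as the arm can. A call is refused whole if a number of a shift passes 41.7 or a number of a turn 0.125, either way. A call with a gripper value outside its range is refused whole. "hand" is the gripper command: -1 is shut, 1 is fully open, values between are in proportion, set as the call begins (left out, the last holds). The fingers move at their own pace and stop on an object; "force" is the grip in N (left out, the last holds). Time passes only in rows, so rows that do not move let the fingers close. It gives the time, the measured TCP pose, the force, the opening and the grip force at its end, in the units of the state.
- sensors.get_obs(): the state, without advancing time (a new reading comes with each control period).
- grab_frame(name): name is "side" or "top" or "wrist"; returns a dict with "frame" (384x512x3 uint8, red, green, blue), "fx", "fy", "cx", "cy" (pixels), "rvec" (rotation vector, rad) and "tvec" (3), from world to camera coordinates, as OpenCV has them; the wrist camera has in their place "T_tool_cam" (4x4, takes a point from camera to tool coordinates, whose origin is the TCP and whose axes are the flange's). Camera axes: x right, y down, z forward; pixel columns grow to the right and rows downward; lengths in m; the calibration is good to about 2 mm. The wrist camera is an equidistant fisheye: a pixel r from the principal point sees the ray r / f radians off the axis. A picture is of the moment at which its call begins: read the wrist's pose just before it. There is no depth.
- ticket.job_done(): hands the job in; it is judged then, once.
The state is a dict: "time_s": time; "qpos": joint angles; "qvel": joint speeds; "joint_efforts": joint torques, N m; "position": TCP position; "ee_rot": TCP orientation; "force": force on the tool from outside, world axes, zero at the start; "moment": the same for the moment, N m; "gripper_width": finger opening in m; "gripper_force": force on a finger pad.
Only numpy, scipy, OpenCV 4.12 (cv2) and the standard library are available. Lean on these libraries where they do the work, as an engineer would, in place of code of your own. Each camera call takes 0.05 s, during which the arm holds its last target. There are 200 camera calls.

## Working session

There is one attempt and no reset: what is moved stays moved. The work goes in short steps, Python scripts to look and compute and a tool call to move; the robot and the scene stay as the last step left them, time stands still between calls to the robot, and variables do not carry over. Pictures are saved under pics/ and viewed, at most 10 in all, crops included, and the job is handed in when it is done.

Besides the shell and the picture viewer there is one more tool, called after "Call:" as a command line: name --pt "numbers of a row" for each row, then --argument value for the rest. send_rows: Moves the arm, as the interface text tells. Its arguments: {"type":"object","properties":{"translation":{"type":"array"},"yaw":{"type":"array"},"hand":{"type":"number"},"force":{"type":"number"}},"required":["translation","yaw"]}

```bash
mkdir -p pics
cat > h.py <<'E'
import numpy as np, cv2
from station import sensors, grab_frame, ticket
def save(n,f): cv2.imwrite('pics/'+n+'.png',f[...,::-1])
def ray(c,px):
    """world points at height z from pixel, fixed camera"""
    R,_=cv2.Rodrigues(np.array(c['rvec'],float)); t=np.array(c['tvec'],float).ravel()
    d=R.T@np.array([(px[0]-c['cx'])/c['fx'],(px[1]-c['cy'])/c['fy'],1]); return -R.T@t,d
def at(c,px,z):
    o,d=ray(c,px); return o+d*(z-o[2])/d[2]
def proj(c,P):
    K=np.array([[c['fx'],0,c['cx']],[0,c['fy'],c['cy']],[0,0,1.]])
    return cv2.projectPoints(np.array(P,float).reshape(-1,3),np.array(c['rvec'],float),np.array(c['tvec'],float),K,None)[0].reshape(-1,2)
E
python3 - <<'E'
from h import *
import pickle
d={n:grab_frame(n) for n in('top','side','wrist')}
pickle.dump(d,open('f0.pkl','wb'))
for n in('top','side'):
    save(n+'0',cv2.resize(d[n]['frame'],(800,600),interpolation=cv2.INTER_CUBIC)); o,_=ray(d[n],(256,192)); print(n,o,d[n]['fx'],at(d[n],(256,192),0))
print(d['wrist']['T_tool_cam'],d['wrist']['fx']); print(sensors.get_obs())
E
```

```text
top [ 0.4762853  -0.20342232  0.97478561] 461.96780235207297 [ 0.59462861 -0.20846746  0.        ]
side [ 0.2027551  -0.9386309   0.66267074] 474.98213589578995 [ 0.61358314 -0.14470327  0.        ]
[[-9.28917813e-04 -9.47307945e-01 -3.20322953e-01  8.34709579e-02]
 [ 9.99998950e-01 -1.23617455e-03  7.55865713e-04  7.48993801e-04]
 [-1.11201268e-03 -3.20321915e-01  9.47308099e-01 -1.43109982e-01]
 [ 0.00000000e+00  0.00000000e+00  0.00000000e+00  1.00000000e+00]] 297.3186396354542
{'time_s': 0.15, 'qpos': array([-1.47129011e+00,  2.91145841e-01, -1.53924410e-01,  1.12670702e+00,
        4.18734917e-05,  1.43152074e+00]), 'qvel': array([ 0.00025392, -0.00092148,  0.00264674, -0.00011708, -0.00190264,
       -0.00111262]), 'joint_efforts': array([ 1.89092265e-03, -5.37368739e+01,  3.31521320e+01,  1.14060406e-02,
       -1.68547576e-04, -7.10603885e-06]), 'position': array([ 0.12416992, -0.50977512,  0.2308775 ]), 'ee_rot': array([-4.89957125e-04,  9.92881250e-01,  1.19107444e-01,  3.06848103e-05]), 'force': array([-0.00829894, -0.12798866, -0.1651045 ]), 'moment': array([ 0.04356226,  0.02471944, -0.03344191]), 'gripper_force': 0.0, 'gripper_width': 0.08512229788397829}
```

View pics/top0.png

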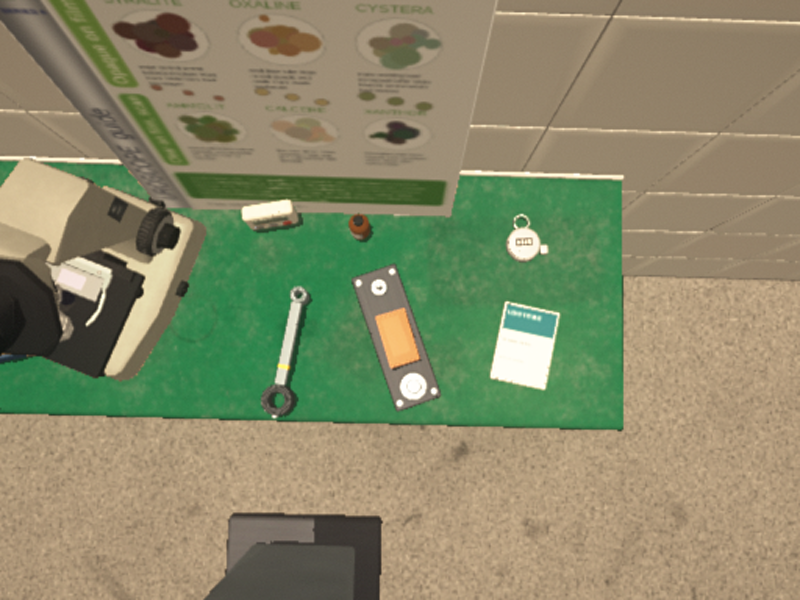

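View pics/side0.png

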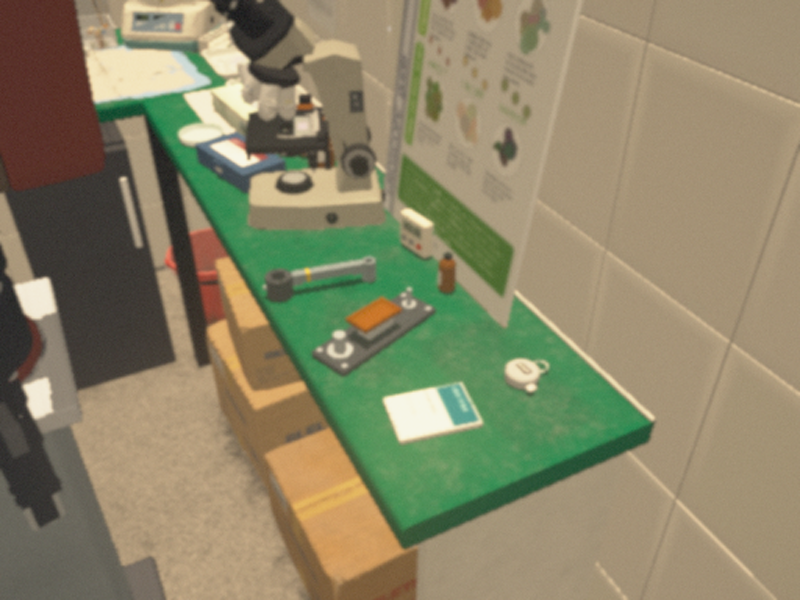

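The top view, in 800 px coordinates: bracket ring (278,400), boss (299,295), yellow band (283,366), jig big post (413,386), small post (379,287), glass (397,338), pack (525,345). Next I'll segment these and zoom in.

```bash
cat > seg.py <<'E'
from h import *
def rect(c,mask,z):
    n,l,s,ce=cv2.connectedComponentsWithStats(mask.astype(np.uint8)); i=1+np.argmax(s[1:,4])
    ys,xs=np.where(l==i); P=np.array([at(c,(x,y),z)[:2] for x,y in zip(xs,ys)])*1000
    (cx,cy),(w,h),a=cv2.minAreaRect(P.astype(np.float32)); 
    if w<h: w,h,a=h,w,a+90
    return np.round([cx,cy,w,h,(a+90)%180-90],1), np.round(P.mean(0),1), s[i,4]
def hsv(c): return [v.astype(int) for v in cv2.split(cv2.cvtColor(c['frame'],cv2.COLOR_RGB2HSV))]
E
python3 - <<'E'
from seg import *
import pickle
d=pickle.load(open('f0.pkl','rb'))
for n in('top','side'):
    c=d[n];H,S,V=hsv(c); yy,xx=np.mgrid[:384,:512]
    roi=(xx>220)&(xx<290)&(yy>185)&(yy<250) if n=='top' else (xx>200)&(xx<270)&(yy>180)&(yy<230)
    print(n,'glass',rect(c,roi&(H<22)&(S>130)&(V>120),.040))
    roi=(xx>300)&(xx<370)&(yy>180)&(yy<260) if n=='top' else (xx>240)&(xx<315)&(yy>235)&(yy<290)
    print('pack',rect(c,roi&(((S<60)&(V>120))|((H>85)&(H<110))),.008))
    roi=(xx>165)&(xx<200)&(yy>215)&(yy<250) if n=='top' else (xx>180)&(xx<210)&(yy>160)&(yy<190)
    print('band',rect(c,roi&(H>18)&(H<32)&(S>100),.034))
c=d['top']
for nm,p,z in[('big',(413,386),.042),('small',(379,287),.042),('ring',(278,400),.034),('boss',(299,295),.034)]:
    print(nm,at(c,np.array(p)/1.5625,z))
save('crop0',cv2.resize(c['frame'][175:270,160:360],None,fx=4,fy=4,interpolation=cv2.INTER_CUBIC))
E
```

```text
top glass (array([ 540.8, -206.1,   70.5,   40.2,   18.9]), array([ 540.8, -206.1]), np.int32(687))
pack (array([ 538.4, -376.9,  105.7,   75.6,  -10.5]), array([ 527.7, -374.7]), np.int32(1345))
band (array([499.8, -59.9,  14.8,   4.4,  77.7]), array([499.8, -60.1]), np.int32(19))
side glass (array([ 541.9, -203.9,   72.3,   42.6,   18.3]), array([ 541.2, -204.5]), np.int32(403))
pack (array([ 539.6, -374. ,  106.4,   76.5,  -11.7]), array([ 528.6, -373.4]), np.int32(1160))
band (array([499.5, -64.1,  33.8,   6.4,  75.1]), array([499.1, -64.7]), np.int32(24))
big [ 0.47879591 -0.22822435  0.042     ]
small [ 0.60575623 -0.18038156  0.042     ]
ring [ 0.45590491 -0.05493076  0.034     ]
boss [ 0.59304899 -0.0757643   0.034     ]
```

View pics/crop0.png

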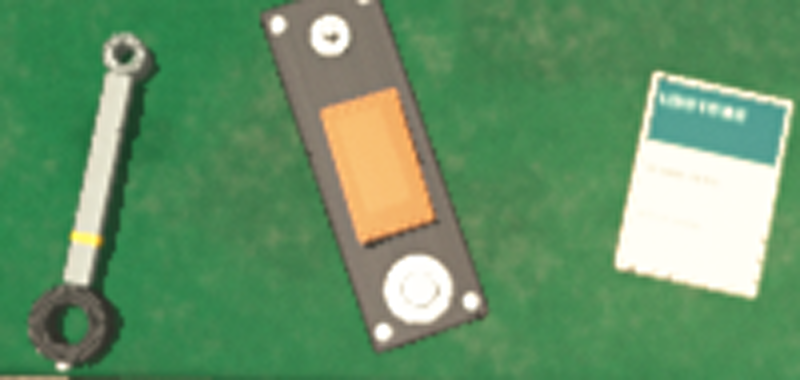

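Sizes and heights match the specs (glass 70.5x40.2 at 18.9°, pack 105.7x75.6 at about -11°, band on the ring-boss line). The fingertip height at a 40 mm opening matters for laying on the pack, so I'll touch off gently on bare worktop first.

Call:
send_rows --pt "16.8 18.75 -6" --pt "16.8 18.75 -6" --pt "16.8 18.75 -6" --pt "16.8 18.75 -6" --pt "16.8 18.75 -6" --pt "16.8 18.75 -6" --pt "16.8 18.75 -6" --pt "16.8 18.75 -6" --pt "16.8 18.75 -6" --pt "16.8 18.75 -6" --pt "16.8 18.75 -6" --pt "16.8 18.75 -6" --pt "16.8 18.75 -6" --pt "16.8 18.75 -6" --pt "16.8 18.75 -6" --pt "16.8 18.75 -6" --pt "16.8 18.75 -6" --pt "16.8 18.75 -6" --pt "16.8 18.75 -6" --pt "16.8 18.75 -6" --yaw '[0,0,0,0,0,0,0,0,0,0,0,0,0,0,0,0,0,0,0,0]' --hand -0.01 --force 20

```text
time_s: 1.82
position: [0.4608, -0.1339, 0.1109]
ee_rot: [-0.0, 0.993, 0.119, -0.0]
force: [0.6, -0.3, 0.4]
gripper_width: 0.0423
gripper_force: 0.0
```

Call:
send_rows --pt "0 0 -25" --pt "0 0 -25" --pt "0 0 -25" --pt "0 0 -15" --pt "0 0 -9" --pt "0 0 -4" --pt "0 0 0" --pt "0 0 0" --yaw '[0,0,0,0,0,0,0,0]'

```text
time_s: 2.48
position: [0.4606, -0.1354, 0.0089]
ee_rot: [0.0, 0.993, 0.119, 0.0]
force: [0.1, -0.6, 0.1]
gripper_width: 0.0424
gripper_force: 0.0
```

Call:
send_rows --pt "0 0 -2" --pt "0 0 -2" --pt "0 0 -2" --pt "0 0 -1" --pt "0 0 -1" --pt "0 0 0" --pt "0 0 0" --yaw '[0,0,0,0,0,0,0]'

```text
time_s: 3.07
position: [0.4601, -0.1351, 0.0003]
ee_rot: [-0.0, 0.993, 0.119, -0.0]
force: [0.6, 0.2, -0.3]
gripper_width: 0.0423
gripper_force: 0.0
```

Call:
send_rows --pt "0 0 -1" --pt "0 0 -1" --pt "0 0 0" --yaw '[0,0,0]'

```text
time_s: 3.32
position: [0.4602, -0.1351, -0.0017]
ee_rot: [0.0, 0.993, 0.119, 0.0]
force: [-0.4, -0.3, 0.7]
gripper_width: 0.0424
gripper_force: 0.0
```

Call:
send_rows --pt "0 0 -1" --pt "0 0 -0.5" --pt "0 0 0" --yaw '[0,0,0]'

```text
time_s: 3.57
position: [0.4603, -0.1352, -0.0019]
ee_rot: [0.0, 0.993, 0.119, 0.0]
force: [-6.1, 3.2, 25.9]
gripper_width: 0.0424
gripper_force: 12.9
```

Call:
send_rows --pt "0 0 -0.5" --pt "0 0 -0.5" --pt "0 0 0" --yaw '[0,0,0]'

```text
time_s: 3.82
position: [0.4603, -0.1352, -0.002]
ee_rot: [0.0, 0.993, 0.119, 0.0]
force: [-9.6, 3.3, 43.2]
gripper_width: 0.0423
gripper_force: 21.4
```

Call:
send_rows --pt "0 0 8" --pt "0 0 20" --pt "0 0 30" --pt "0 0 30" --pt "16 -14 22" --pt "16 -14 5" --pt "16 -14 5" --pt "16 -14 5" --pt "16.7 -14.3 5" --pt "0 0 0" --pt "0 0 0" --pt "0 0 0" --yaw '[0,0,0,0,0.02,0.02,0.02,0.02,0.005,0,0,0]' --hand 0.41

```text
time_s: 4.82
position: [0.54, -0.2048, 0.1252]
ee_rot: [-0.001, 0.987, 0.161, -0.001]
force: [-0.6, -0.0, 0.6]
gripper_width: 0.0602
gripper_force: 0.0
```

```bash
cat >> seg.py <<'E'
from scipy.spatial.transform import Rotation as Ro
def wrist():
    o=sensors.get_obs(); w=grab_frame('wrist'); q=o['ee_rot']
    T=np.eye(4); T[:3,:3]=Ro.from_quat([q[1],q[2],q[3],q[0]]).as_matrix(); T[:3,3]=o['position']
    w['T']=T@np.array(w['T_tool_cam']); return w
def wat(w,px,z):
    px=np.atleast_2d(px).astype(float); u=(px[:,0]-w['cx'])/w['fx']; v=(px[:,1]-w['cy'])/w['fy']; r=np.hypot(u,v)+1e-12
    d=np.stack([np.sin(r)*u/r,np.sin(r)*v/r,np.cos(r)],1)@w['T'][:3,:3].T; o=w['T'][:3,3]
    return (o+d*((z-o[2])/d[:,2:]))[:,:2]*1000
def wrect(w,mask,z):
    n,l,s,ce=cv2.connectedComponentsWithStats(mask.astype(np.uint8)); i=1+np.argmax(s[1:,4])
    ys,xs=np.where(l==i); P=wat(w,np.stack([xs,ys],1),z)
    (cx,cy),(a,b),t=cv2.minAreaRect(P.astype(np.float32))
    if a<b:a,b,t=b,a,t+90
    return np.round([cx,cy,a,b,(t+90)%180-90],1),s[i,4],s[i,:4]
E
python3 - <<'E'
from seg import *
w=wrist(); H,S,V=hsv(w)
print(sensors.get_obs()['position']); print(wrect(w,(H<22)&(S>130)&(V>100),.040))
save('w1',w['frame']); import pickle; pickle.dump(w,open('w1.pkl','wb'))
E
```

```text
[ 0.53982395 -0.20459443  0.12526572]
(array([ 543.4, -204.1,   71.1,   40.4,   18.3]), np.int32(4047), array([237, 155,  51,  83], dtype=int32))
```

View pics/w1.png

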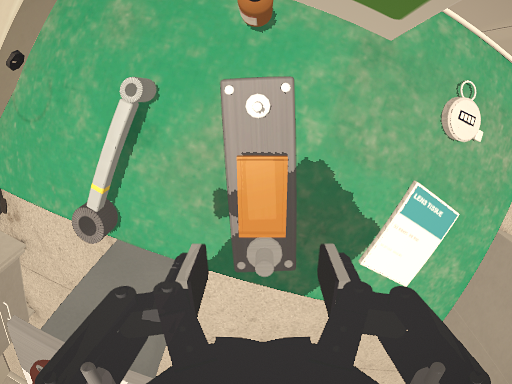

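The wrist view shows the glass at (262,197) px, which works out to (543,-204) at 18.3° and 71x40 mm. That agrees with the fixed cameras, so I'll descend and grip.

Call:
send_rows --pt "1 0 -20" --pt "1 0 -25" --pt "0 0 -20" --pt "0 0 -14" --pt "0 0 -9" --pt "0 0 -5" --pt "0 0 0" --pt "0 0 0" --pt "0 0 0" --yaw '[0,0,0,0,0,0,0,0,0]'

```text
time_s: 5.62
position: [0.5434, -0.2056, 0.0338]
ee_rot: [0.0, 0.987, 0.161, 0.001]
force: [-0.3, -1.2, 0.5]
gripper_width: 0.0603
gripper_force: 0.0
```

Call:
send_rows --pt "0 0 0" --pt "0 0 0" --pt "0 0 0" --pt "0 0 0" --pt "0 0 0" --pt "0 0 0" --pt "0 0 0" --pt "0 0 0" --yaw '[0,0,0,0,0,0,0,0]' --hand -1 --force 25

```text
time_s: 6.28
position: [0.5434, -0.2056, 0.0337]
ee_rot: [0.0, 0.987, 0.161, 0.001]
force: [-1.3, 0.5, 5.8]
gripper_width: 0.0388
gripper_force: 24.8
```

Call:
send_rows --pt "0 0 2" --pt "0 0 4" --pt "0 0 8" --pt "0 0 12" --pt "0 0 15" --pt "0 0 15" --pt "0 0 12" --pt "0 0 8" --pt "0 0 4" --pt "0 0 0" --yaw '[0,0,0,0,0,0,0,0,0,0]'

```text
time_s: 7.12
position: [0.5434, -0.2057, 0.1138]
ee_rot: [0.0, 0.987, 0.161, 0.001]
force: [0.3, 0.4, -0.5]
gripper_width: 0.0388
gripper_force: 25.3
```

Call:
send_rows --pt "0 -4 0" --pt "0 -8 0" --pt "-0.5 -14 0" --pt "-0.5 -17 0" --pt "-0.5 -17 0" --pt "-0.5 -17 0" --pt "-0.5 -17 0" --pt "-0.5 -17 0" --pt "-0.5 -17 0" --pt "-0.5 -16 0" --pt "0 -13 0" --pt "0 -8 0" --pt "0 -5 0" --pt "0 0 0" --pt "0 0 0" --yaw '[-0.015,-0.03,-0.045,-0.045,-0.045,-0.045,-0.045,-0.045,-0.045,-0.045,-0.045,-0.04,-0.025,0,0]'

```text
time_s: 8.37
position: [0.5386, -0.3758, 0.1125]
ee_rot: [-0.0, 0.995, -0.096, -0.0]
force: [0.6, -0.3, 0.2]
gripper_width: 0.0387
gripper_force: 25.3
```

Run:
```python
from seg import *
o=sensors.get_obs();print(o['position'],o['ee_rot'],o['gripper_width'])
w=wrist(); H,S,V=hsv(w); z=o['position'][2]+.0063-.0
print('glass',wrect(w,(H<22)&(S>130)&(V>100),z))
p=((H>85)&(H<110)&(S>60))|((S<60)&(V>150))
print('pack',wrect(w,p,.008))
save('w2',w['frame'])
t=grab_frame('top'); import pickle; pickle.dump(t,open('t2.pkl','wb'))
```

```text
[ 0.53860615 -0.37577101  0.11251889] [-1.86447638e-04  9.95409592e-01 -9.57062360e-02 -1.58440911e-04] 0.03865681375288514
glass (array([ 540. , -376.4,   71.1,   40.1,  -11.1]), np.int32(8489), array([222, 196,  81, 114], dtype=int32))
pack (array([ 519.4, -365. ,  163.4,   85. ,  -20.4]), np.int32(5533), array([202, 133, 105, 152], dtype=int32))
```

View pics/w2.png

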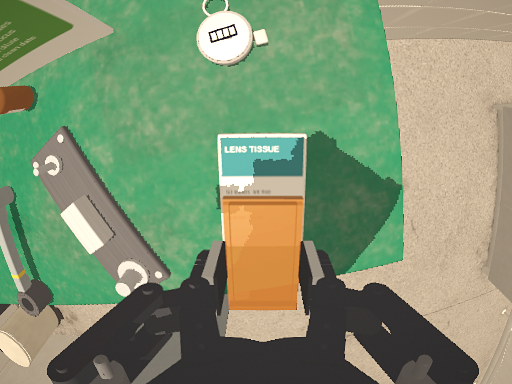

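The glass is held by its long edges, with the pack's far edge at (219,134)–(306,134) px. I'll check the pack centre against it.

Run:
```python
from seg import *
w=wrist(); P=wat(w,[[219,134],[306,134]],.008); print(P); d=P[1]-P[0]; L=np.linalg.norm(d); d/=L
n=np.array([d[1],-d[0]]); print(L, np.degrees(np.arctan2(d[1],d[0])), P.mean(0)+52.5*n,P.mean(0)-52.5*n)
```

```text
[[ 598.72423223 -349.91472467]
 [ 584.82604913 -421.60331014]]
73.02337147350303 -100.97175936194209 [ 540.23478228 -375.76694777] [ 643.31549909 -395.75108704]
```

Call:
send_rows --pt "0 0 -6" --pt "0 0 -14" --pt "0 0 -18" --pt "0 0 -18" --pt "0 0 -16" --pt "0 0 -12" --pt "0 0 -8" --pt "0 0 -4" --pt "0 0 -2" --pt "0 0 0" --pt "0 0 0" --yaw '[0,0,0,0,0,0,0,0,0,0,0]'

```text
time_s: 9.43
position: [0.5393, -0.3758, 0.0155]
ee_rot: [0.0, 0.995, -0.095, 0.0]
force: [-0.5, -0.4, -0.4]
gripper_width: 0.0386
gripper_force: 25.3
```

Centre agrees within 1 mm. Lowering into contact.

Call:
send_rows --pt "0 0 -3" --pt "0 0 -2" --pt "0 0 -1" --pt "0 0 -0.5" --pt "0 0 0" --pt "0 0 0" --yaw '[0,0,0,0,0,0]'

```text
time_s: 9.93
position: [0.5389, -0.3754, 0.0084]
ee_rot: [0.0, 0.995, -0.095, 0.0]
force: [0.3, -0.5, -0.6]
gripper_width: 0.0388
gripper_force: 25.3
```

Call:
send_rows --pt "0 0 -0.5" --pt "0 0 -0.3" --pt "0 0 0" --pt "0 0 0" --yaw '[0,0,0,0]'

```text
time_s: 10.27
position: [0.539, -0.3755, 0.0078]
ee_rot: [0.0, 0.995, -0.095, 0.0]
force: [-0.4, 0.2, 3.0]
gripper_width: 0.0388
gripper_force: 25.7
```

Contact came at the predicted height. Releasing now.

Call:
send_rows --pt "0 0 0" --pt "0 0 0" --pt "0 0 0" --pt "0 0 0" --pt "0 0 0" --yaw '[0,0,0,0,0]' --hand 0.35

```text
time_s: 10.68
position: [0.5388, -0.3754, 0.0074]
ee_rot: [-0.0, 0.995, -0.095, -0.0]
force: [-0.2, 0.1, 1.0]
gripper_width: 0.0578
gripper_force: 0.0
```

Call:
send_rows --pt "0 0 5" --pt "0 0 15" --pt "0 0 30" --pt "0 0 35" --pt "0 0 35" --pt "0 0 30" --pt "-8 20 10" --pt "-8 25 0" --pt "-8 25 0" --pt "-8 25 0" --pt "-8 25 0" --pt "-8 25 0" --pt "0 15 0" --pt "0 0 0" --pt "0 0 0" --yaw '[0,0,0,0,0,0,0,0,0,0,0,0,0,0,0]'

```text
time_s: 11.93
position: [0.4916, -0.2154, 0.1681]
ee_rot: [0.0, 0.995, -0.095, 0.001]
force: [0.8, -0.6, 0.1]
gripper_width: 0.0577
gripper_force: 0.0
```

Run:
```python
from seg import *
import pickle
w=wrist(); H,S,V=hsv(w); print('glass w',wrect(w,(H<22)&(S>130)&(V>100),.014))
save('w3',cv2.resize(w['frame'],(768,576),interpolation=cv2.INTER_CUBIC))
t=grab_frame('top'); pickle.dump((w,t),open('f3.pkl','wb'))
H,S,V=hsv(t); yy,xx=np.mgrid[:384,:512]; r=(xx>300)&(xx<370)&(yy>180)&(yy<260)
print('glass t',rect(t,r&(H<22)&(S>130)&(V>120),.014)); 
save('t3',cv2.resize(t['frame'][165:270,150:360],None,fx=3.8,fy=3.8,interpolation=cv2.INTER_CUBIC))
```

```text
glass w (array([ 539.6, -375.1,   69.5,   41.6,  -11.6]), np.int32(2132), array([382,  78,  38,  66], dtype=int32))
glass t (array([ 506.7, -380.3,  144.8,   62.2,  -28.1]), array([ 511.3, -379.6]), np.int32(1711))
```

View pics/w3.png

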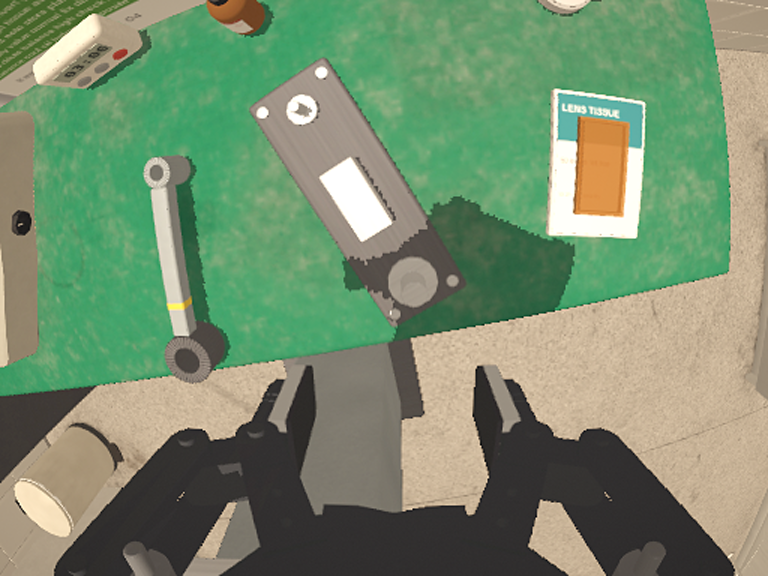

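The glass lies in the middle of the pack (539.6,-375.1), and the seat is bare at (357,199) px. Now I'll fit the jig and bracket poses.

Run:
```python
from seg import *
import pickle
w,t=pickle.load(open('f3.pkl','rb')); H,S,V=hsv(w); yy,xx=np.mgrid[:384,:512]
r=(xx>205)&(xx<275)&(yy>95)&(yy<170)
print('seat',wrect(w,r&(S<50)&(V>190),.034))
r=(xx>95)&(xx<140)&(yy>190)&(yy<215)
print('band',wrect(w,r&(H>18)&(H<34)&(S>100),.034))
P=wat(w,np.array([[325,57],[250,106],[397,326],[466,284]])/1.5,.010); print('base',P.round(1),P.mean(0),np.degrees(np.arctan2(*((P[0]+P[1]-P[2]-P[3])[::-1]))))
B=wat(w,np.array([[189,358],[157,173]])/1.5,.034); d=B[1]-B[0]; print('bracket',B,np.hypot(*d),np.degrees(np.arctan2(d[1],d[0])))
Q=wat(w,np.array([[410,276],[301,104]])/1.5,.042); print('posts?',Q,np.hypot(*(Q[1]-Q[0])))
w1=pickle.load(open('w1.pkl','rb')); H,S,V=hsv(w1); r=(xx>215)&(xx<302)&(yy>70)&(yy<280)
a=wat(w1,[[221,80],[294,78],[297,269],[233,272]],.010); print('w1 base',a.round(1),a.mean(0))
im=w1['frame'][70:285,205:310]; a=cv2.resize(im,None,fx=2.7,fy=2.7,interpolation=cv2.INTER_CUBIC)
b=cv2.resize(w['frame'][30:225,160:320],None,fx=2.97,fy=2.97,interpolation=cv2.INTER_CUBIC)[:580]
b=np.pad(b,((0,max(0,580-b.shape[0])),(0,0),(0,0))); a=np.pad(a,((0,max(0,580-a.shape[0])),(0,0),(0,0)))[:580]
save('c4',np.hstack([a,b])[:600,:800]); print(a.shape,b.shape)
```

```text
seat (array([ 546.8, -202.2,   50. ,   24.3,   21.3]), np.int32(1348), array([213, 104,  49,  57], dtype=int32))
band (array([502.3, -61.7,  22.7,   7.8, -85.6]), np.int32(73), array([111, 197,  17,  10], dtype=int32))
base [[ 644.5 -199.1]
 [ 624.2 -142. ]
 [ 448.1 -210.1]
 [ 470.5 -264.6]] [ 546.82225777 -203.93701419] 20.880913488016255
bracket [[460.23496526 -53.22147511]
 [596.08096923 -73.18710359]] 137.3053644840503 -8.361045476219077
posts? [[ 493.40797618 -226.75892503]
 [ 611.65797679 -182.80225395]] 126.15566406832035
w1 base [[ 623.5 -140.5]
 [ 644.6 -199.1]
 [ 471.3 -266.2]
 [ 446.9 -204.7]] [ 546.59823744 -202.64726652]
(580, 284, 3) (580, 475, 3)
```

View pics/c4.png

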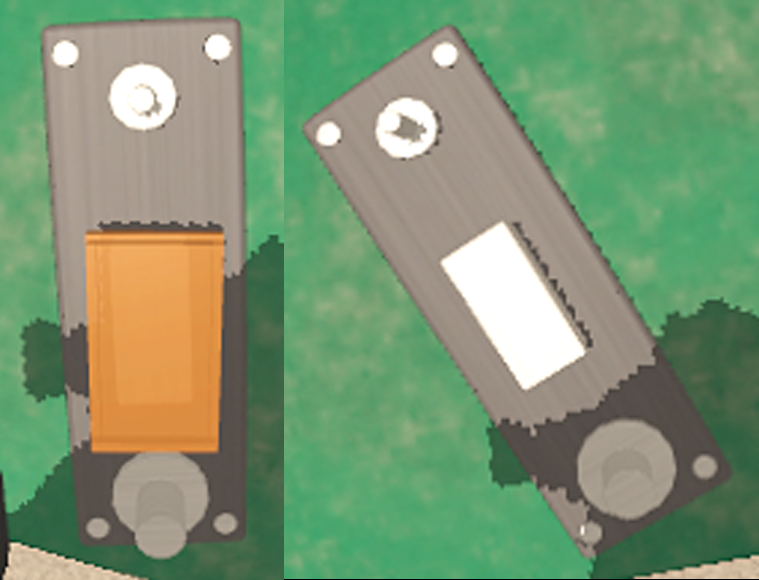

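Run:
```python
from seg import *
import pickle
w,t=pickle.load(open('f3.pkl','rb')); w1=pickle.load(open('w1.pkl','rb')); d=pickle.load(open('f0.pkl','rb'))
def fit(W,n):
    M=np.array([[121,32],[121,-32],[-69,-32],[-69,32]],float); m0=M.mean(0); c=W.mean(0)
    A=(M-m0).T@(W-c); th=np.arctan2(A[0,1]-A[1,0],A[0,0]+A[1,1]); R=np.array([[np.cos(th),-np.sin(th)],[np.sin(th),np.cos(th)]])
    print(n,'centre',c.round(1),'yaw',np.degrees(th).round(2),'res',np.linalg.norm(W-c-(M-m0)@R.T,axis=1).round(1))
a=np.array([[43,28],[240,20],[243,540],[80,545]])/2.7+[205,70]; fit(wat(w1,a,.010),'w1')
b=(np.array([[304,127],[452,27],[731,473],[590,553]])-[284,0])/2.97+[160,30]; fit(wat(w,b,.010),'w3')
c=d['top']; H,S,V=hsv(c); yy,xx=np.mgrid[:384,:512]; r=(xx>222)&(xx<285)&(yy>165)&(yy<266)
print('top base',rect(c,r&~((H>55)&(H<90)&(S>90)),.010))
r=(xx>160)&(xx<205)&(yy>180)&(yy<262)
for th in(60,90,110): print('top bracket',rect(c,r&(S<th)&(yy>183),.034))
```

```text
w1 centre [ 546.4 -202.6] yaw 20.56 res [1.6 1.5 1.5 1.5]
w3 centre [ 546.4 -203.3] yaw 20.96 res [2.7 3.3 3.1 3.7]
top base (array([ 540.9, -203.2,  198.1,   82.5,   26.1]), array([ 542.6, -204.4]), np.int32(2902))
top bracket (array([553.1, -70.8, 101.2,  24. ,  -7.3]), array([555.2, -68.6]), np.int32(405))
top bracket (array([552.7, -70.5, 102.5,  25.6,  -6.9]), array([555.1, -68.7]), np.int32(444))
top bracket (array([551.3, -71.2, 105.3,  28.3,  -6.7]), array([554.6, -68.8]), np.int32(476))
```

Call:
send_rows --pt "1 8 0" --pt "1 16 -3" --pt "1 22 -5" --pt "1 22 -5" --pt "1 22 -5" --pt "1 22 -5" --pt "1 18 -5" --pt "1 14 -4" --pt "1 7 -3" --pt "0.4 3.9 -2" --pt "0 0 0" --pt "0 0 0" --yaw '[0,0,0.015,0.015,0.015,0,0,0,0,0,0,0]' --hand 0.1

```text
time_s: 13.03
position: [0.5005, -0.0611, 0.1305]
ee_rot: [0.0, 0.997, -0.073, 0.0]
force: [-0.1, -0.2, 0.3]
gripper_width: 0.0468
gripper_force: 0.0
```

Run:
```python
from seg import *
import pickle
w=wrist(); o=sensors.get_obs(); q=o['ee_rot']; print(o['position'],np.degrees(2*np.arctan2(q[2],q[1])))
pickle.dump(w,open('w5.pkl','wb')); save('w5',cv2.resize(w['frame'],(768,576),interpolation=cv2.INTER_CUBIC))
H,S,V=hsv(w); print('band',wrect(w,(H>18)&(H<34)&(S>110)&(V>110),.034))
```

```text
[ 0.50054311 -0.06125858  0.13063319] -8.417819064208377
band (array([502.1, -57.1,  13.7,   5.4,  81.5]), np.int32(100), array([249, 194,  17,   7], dtype=int32))
```

View pics/w5.png

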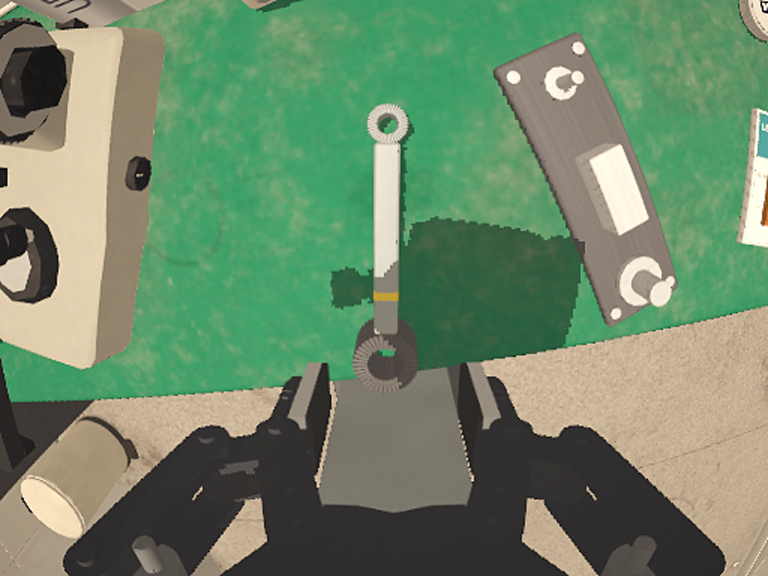

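Wrist view: band at (386,297) px, giving (502,-57.5), with the bar at -8.5°. I'm shifting +1/+3.5 mm, then descending and gripping.

Call:
send_rows --pt "0.5 2 -12" --pt "0.5 1.5 -22" --pt "0 0 -24" --pt "0 0 -24" --pt "0 0 -18" --pt "0 0 -12" --pt "0 0 -7" --pt "0 0 -3" --pt "0 0 0" --pt "0 0 0" --yaw '[0,0,0,0,0,0,0,0,0,0]'

```text
time_s: 13.92
position: [0.5018, -0.0574, 0.0091]
ee_rot: [0.0, 0.997, -0.073, 0.0]
force: [-0.3, -0.0, -0.2]
gripper_width: 0.047
gripper_force: 0.0
```

Call:
send_rows --pt "0 0 0" --pt "0 0 0" --pt "0 0 0" --pt "0 0 0" --pt "0 0 0" --pt "0 0 0" --pt "0 0 0" --pt "0 0 0" --pt "0 0 0" --pt "0 0 0" --yaw '[0,0,0,0,0,0,0,0,0,0]' --hand -1 --force 80

```text
time_s: 14.75
position: [0.5019, -0.057, 0.0093]
ee_rot: [0.0, 0.997, -0.073, 0.001]
force: [0.1, 0.5, 5.6]
gripper_width: 0.0127
gripper_force: 78.2
```

Run:
```python
from seg import *
import pickle
w=pickle.load(open('w5.pkl','rb')); Q=wat(w,np.array([[661,293],[578,78]])/1.5,.042); d=Q[1]-Q[0]; print(Q,np.hypot(*d),np.degrees(np.arctan2(d[1],d[0])))
u=d/np.hypot(*d); print('seat/base centre est',Q.mean(0),'origin',Q.mean(0)-26*u)
```

```text
[[ 480.87420837 -227.75402401]
 [ 611.16623127 -177.76569738]] 139.55229854631077 20.989997814380853
seat/base centre est [ 546.02021982 -202.7598607 ] origin [ 521.74550252 -212.07318986]
```

Posts measured directly are 139.6 mm apart at 21.0°, so the jig origin is about (521.8,-212). Lifting and carrying over.

Call:
send_rows --pt "0 0 2" --pt "0 0 5" --pt "0 0 9" --pt "0 0 13" --pt "0 0 14" --pt "0 0 14" --pt "0 0 10" --pt "0 0 7" --pt "0 0 4" --pt "0 0 0" --pt "0 0 0" --yaw '[0,0,0,0,0,0,0,0,0,0,0]'

```text
time_s: 15.67
position: [0.5011, -0.0569, 0.0863]
ee_rot: [-0.0, 0.997, -0.073, -0.0]
force: [0.2, -0.4, -4.7]
gripper_width: 0.0121
gripper_force: 78.3
```

Call:
send_rows --pt "0 -3 0" --pt "0 -6 0" --pt "1 -9 0" --pt "1 -10 0" --pt "1 -10 0" --pt "1 -10 0" --pt "2 -10 0" --pt "2 -10 0" --pt "2 -10 0" --pt "2 -10 0" --pt "2 -10 0" --pt "2 -10 0" --pt "1 -10 0" --pt "1 -10 0" --pt "1 -9 0" --pt "1 -8 0" --pt "0.9 -6 0" --pt "0 -4 0" --pt "0 0 0" --pt "0 0 0" --yaw '[0.01,0.02,0.03,0.033,0.033,0.033,0.033,0.033,0.033,0.033,0.033,0.033,0.033,0.033,0.03,0.025,0.02,0.014,0,0]'

```text
time_s: 17.33
position: [0.5218, -0.2119, 0.086]
ee_rot: [-0.0, 0.983, 0.182, -0.0]
force: [-0.4, 0.4, -5.4]
gripper_width: 0.0128
gripper_force: 78.3
```

Run:
```python
from seg import *
import pickle
o=sensors.get_obs(); q=o['ee_rot']; print(o['position'],np.degrees(2*np.arctan2(q[2],q[1])),o['force'],o['moment'],o['gripper_force'],np.abs(o['qvel']).max())
w=wrist(); s=grab_frame('side'); t=grab_frame('top'); pickle.dump((w,s,t),open('f6.pkl','wb'))
a=cv2.resize(w['frame'][20:300,150:360],None,fx=2.1,fy=2.1,interpolation=cv2.INTER_CUBIC)
b=cv2.resize(s['frame'][140:270,170:300],None,fx=2.7,fy=2.7,interpolation=cv2.INTER_CUBIC); print(a.shape,b.shape)
b=np.pad(b,((0,a.shape[0]-b.shape[0]),(0,0),(0,0))); save('c6',np.hstack([a,b]))
```

```text
[ 0.52175019 -0.21187502  0.08599689] 20.920105390488665 [-0.42389774  0.4180032  -5.38502184] [ 0.03724382  0.00466417 -0.01471264] 78.26854705810547 0.009884243037354929
(588, 441, 3) (351, 351, 3)
```

View pics/c6.png

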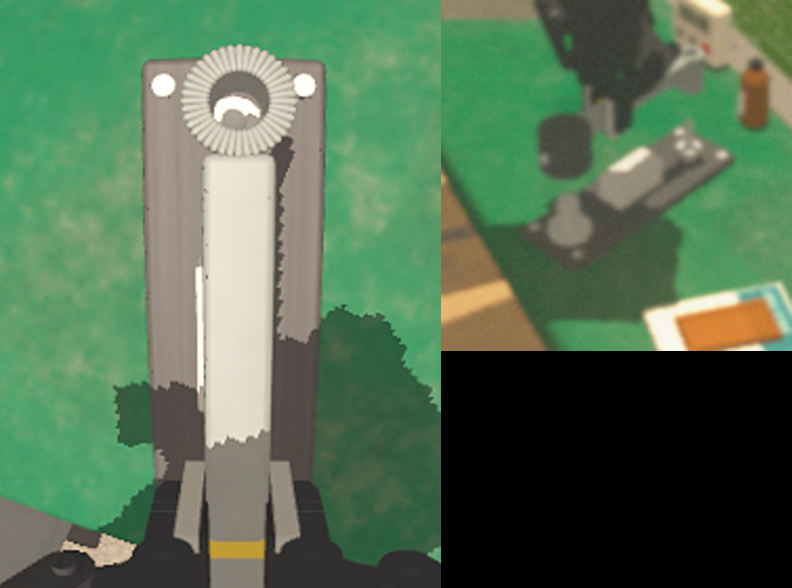

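The wrist crop shows the bracket held along the jig, boss at (239,100) over the small flange and band at (237,550) between the pads. The side crop shows the ring at (565,147) above the big post at (569,200). I'll put numbers on it.

Run:
```python
from seg import *
import pickle
w,s,t=pickle.load(open('f6.pkl','rb'))
p=np.array([521.75,-211.88]); th=np.radians(20.92); u=np.array([np.cos(th),np.sin(th)]); v=np.array([-u[1],u[0]])
tl=lambda X:np.round(np.stack([(X-p)@u,(X-p)@v],1),1)
W=lambda a,z:tl(wat(w,np.array(a)/2.1+[150,20],z))
zt=.0860-.0093+.034
print('boss top, band ctr, bar far edge mid (tool xy): want (96,0),(0,0)',W([[239,100],[237.5,550]],zt))
print('bar side edges',W([[204,160],[275,157],[206,500],[270,500]],zt))
print('base far corners want (121,+-32)',W([[143,62],[326,62]],.010))
print('bolts',W([[163,85],[305,85]],.010), 'flange',W([[237,112]],.010))
S=lambda a:(np.array(a)-[441,0])/2.7+[170,140]
O=np.array([521.8,-212.1])
def P(x,y,z,o=p): q=o+x*u+y*v; return [q[0]/1e3,q[1]/1e3,z]
zb=.0860-.0093
pr=proj(s,[P(-44,0,zb),P(-44,0,zb+.034),P(-44,0,.042),P(96,0,zb+.017),P(96,0,.042)])
print('side pred in crop: ring bot,ring top,big post,boss mid,small post',((pr-[170,140])*2.7+[441,0]).round(0))
```

```text
boss top, band ctr, bar far edge mid (tool xy): want (96,0),(0,0) [[95.5 -1.6]
 [-0.9 -1.3]]
bar side edges [[84.2  5. ]
 [84.7 -8.3]
 [12.7  5.7]
 [12.6 -8.4]]
base far corners want (121,+-32) [[120.2  31. ]
 [120.1 -32. ]]
bolts [[111.6  24. ]
 [111.5 -24.7]] flange [[101.6  -1.4]]
side pred in crop: ring bot,ring top,big post,boss mid,small post [[566. 165.]
 [564. 128.]
 [568. 201.]
 [690.  69.]
 [689. 122.]]
```

Everything agrees to about 1 mm: it's level, and the bores line up with the posts. A small lateral trim, then down to 30 mm above the posts.

Call:
send_rows --pt "-0.1 0.3 -1" --pt "-0.1 0.4 -2" --pt "0 0 -1.2" --pt "0 0 -0.5" --pt "0 0 0" --pt "0 0 0" --pt "0 0 0" --pt "0 0 0" --pt "0 0 0" --pt "0 0 0" --yaw '[0,0,0,0,0,0,0,0,0,0]'

```text
time_s: 18.32
position: [0.522, -0.2113, 0.0819]
ee_rot: [0.0, 0.983, 0.182, 0.0]
force: [-1.0, -0.2, -4.9]
gripper_width: 0.0124
gripper_force: 78.3
```

Run:
```python
from seg import *
o=sensors.get_obs(); print(o['time_s'],o['position'],o['gripper_width'],o['gripper_force'],abs(o['qvel']).max()); print(ticket.job_done())
```

```text
18.3167 [ 0.52202626 -0.21134438  0.08187835] 0.012438428835852623 78.27377557754517 0.0014987889106662224
the job is handed in; nothing more can be done
None
```

The job is handed in at 18.3 s: the glass lies flat in the middle of the tissue pack, and the bracket is held level at rest about 3 cm above the jig posts, with bores and posts lined up to about 1 mm by camera measurement.

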